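# Extractor filters off the rail for washing

## Task

Get the kitchen extractor ready for filter washing: first stop the fan by throwing its lever into the marked middle notch, then pull every filter cassette up off its rail against the sprung catch and put them all in the steel wash tub, lying or standing on its floor. Only when all of them are in the tub, throw the lever on into the last notch, opposite to where it started, to shut the duct, and let go; no filter may come off while the fan runs, and the jar, can and pepper mill must not be knocked over.

Things in the scene. Friction and masses are not known exactly. Their poses are not given: they have to be found in the camera images.
- extractor: fixed downdraft extractor, a low steel housing 100 (x) x 370 (y) x 50 tall; origin: centre of its underside. Along its top runs the filter rail, an aluminium bar 12 thick (x), 350 long (y), top 85 above the counter, over the origin. Four filter places along y at -120, -40, 40 and 120; before each, on the -x side, a sprung roller catch reaching 80 above the counter and out to x = -48.
- filter0: filter cassette (3 or 4 alike are present). Aluminium upside-down U, 32 (x) x 56 (y) x 55 tall: legs 8 thick, 45 tall, 16 slot between; on top, centred, a grey grip tab 12 thick (x) x 36 wide (y), its top 88 up. Origin: centre of the legs' underside, z towards the tab; tab centre z = 71. 130 to 210 g. Starts astride the rail, standing on the housing
- filter1: filter cassette like filter0. A bead 4 proud runs along y on its -x face, 12 above the underside; a sprung roller holds it down. Pulling it straight up takes about 10 to 15 N within the first 5 mm of lift, less and less up to about 20 mm, then it runs free; it is clear of the rail after 40 mm of lift
- filter2: filter cassette like filter0 and filter1
- filter3: filter cassette like filter0 and filter1
- tub: loose open steel wash tub, 150 (x) x 280 (y) x 45 tall, walls and floor 5 thick, 0.9 kg; origin: centre of its underside. Four cassettes fit side by side along its y, with their y along the tub's y.
- lever_box: fixed white box 130 (x) x 64 (y) x 50 tall of the fan lever; origin: centre of its underside. The lever pivots about an axis along the box's y, 45 above the counter over the origin, between two notched steel combs 105 tall. The middle notch is marked by a small dark raised bar on the box top either side of the lever
- fan_lever (a joint): lever angle in rad: 0 in the first notch (fan running; leaning 0.5 rad towards the box's -x), 0.5 upright in the marked middle notch (fan stopped), 1.0 in the last notch (duct shut; leaning 0.5 rad towards +x). A sprung detent pulls it into the nearest notch; about 5 to 8 N at the knob carries it over to the next.
- lever_knob (a point): centre of the lever's black cylindrical knob, 90 from the pivot; the knob is 22 in diameter and 26 long along the box's y, so it can be pinched along y from above and will turn between the fingers.
- jar: closed clear glass jar, 64 in diameter, 100 tall; bystander near the +y end of the extractor; origin: centre of the underside
- can: aluminium can, 60 in diameter, 105 tall; bystander near the -y end of the extractor; origin: centre of the underside
- mill: wooden pepper mill, 54 in diameter, 130 tall; bystander on the left of the counter; origin: centre of the underside
Mind the look-alikes: they are no part of the job. What is shaped like the filter0 but pink is not meant.

How it is judged:
On the way, in this order (a step that is already met when the one before it is completed fails the run):
1. the fan is stopped: the lever rests in the marked middle notch (value of joint fan_lever between 0.38 and 0.62 rad), for 0.3 s.
2. every filter present is in the tub while the lever is still in the middle notch (all of step 1 and x of filter0 in the frame of tub between -0.07 and 0.07 m and y of filter0 in the frame of tub between -0.135 and 0.135 m and z of filter0 in the frame of tub between -0.01 and 0.05 m and linear speed of each of filter0, filter1, filter2, filter3 below 0.03 m/s and x of filter1 in the frame of tub between -0.07 and 0.07 m and y of filter1 in the frame of tub between -0.135 and 0.135 m and z of filter1 in the frame of tub between -0.01 and 0.05 m and x of filter2 in the frame of tub between -0.07 and 0.07 m and y of filter2 in the frame of tub between -0.135 and 0.135 m and z of filter2 in the frame of tub between -0.01 and 0.05 m and x of filter3 in the frame of tub between -0.07 and 0.07 m and y of filter3 in the frame of tub between -0.135 and 0.135 m and z of filter3 in the frame of tub between -0.01 and 0.05 m), for 0.3 s.
3. the lever is in the last notch (value of joint fan_lever between 0.88 and 1.12 rad), for 0.3 s.
At the end, for the whole second after the job is handed in: the lever is at rest within 0.12 rad of the last notch and every filter present lies or stands still in the tub, its origin inside the tub's walls (70 mm either side of the tub's centre in x, 135 mm in y) and less than 50 mm above the tub's underside; the tub stands level (all of step 3 and velocity of joint fan_lever below 0.1 rad/s and x of filter0 in the frame of tub between -0.07 and 0.07 m and y of filter0 in the frame of tub between -0.135 and 0.135 m and z of filter0 in the frame of tub between -0.01 and 0.05 m and linear speed of each of filter0, filter1, filter2, filter3 below 0.03 m/s and x of filter1 in the frame of tub between -0.07 and 0.07 m and y of filter1 in the frame of tub between -0.135 and 0.135 m and z of filter1 in the frame of tub between -0.01 and 0.05 m and x of filter2 in the frame of tub between -0.07 and 0.07 m and y of filter2 in the frame of tub between -0.135 and 0.135 m and z of filter2 in the frame of tub between -0.01 and 0.05 m and x of filter3 in the frame of tub between -0.07 and 0.07 m and y of filter3 in the frame of tub between -0.135 and 0.135 m and z of filter3 in the frame of tub between -0.01 and 0.05 m and angle between tub's own z axis and vertical below 0.1 rad); the robot touches nothing.
It fails at once if a filter is off the rail while the fan still runs (lever not yet in the middle notch) (value of joint fan_lever below 0.3 rad and z of any of filter0, filter1, filter2, filter3 in the frame of extractor above 0.085 m).
It fails at once if the jar is knocked over (angle between jar's own z axis and vertical above 0.8 rad).
It fails at once if the can is knocked over (angle between can's own z axis and vertical above 0.8 rad).
It fails at once if the mill is knocked over (angle between mill's own z axis and vertical above 0.8 rad).
Of filter0, filter1, filter2, filter3 only 3 to 4 are there at a start; the rules pass over those that are not, and their reading is None.
At some moment in a run one of tub may be knocked a few centimetres aside while the robot is not near it.
Once in a run the grip may slacken for a moment while it holds something.
It also fails if it takes over 210 s, if anything falls off the work surface, if the arm or the gripper's body presses on something with over 40 N, if the wrist force passes 120 N, or if a joint passes its speed limit or range.

## Robot

A 6-joint arm with a two-finger parallel gripper is mounted at the origin on the work surface. World frame = base frame: x ahead of the robot, y to its left, z up, the work surface at z = 0. Lengths are in m, angles in rad, forces in N, time in s.
With the tool pointing down it reaches from about 0.225 to 0.875 m from the base axis. Payload 3.4 kg.
Tool frame: the origin (TCP) lies where the fingers leave the gripper's body, on its centre line; the fingertips stand 73 mm ahead of it and the grasp point (between the pads) lies 54 mm ahead of it (manip.pinch_z is the distance from the TCP to the grasp point, in m); z points along the fingers, y is the line along which they close (so a half turn about z gives the same grasp; the last joint's range is limited). The gripper opens to 85 mm and grips with 20 to 120 N. Pads are 22 mm wide; open, the fingers measure 114 mm over their backs; the gripper's body (76 mm by 85 mm) begins 54 mm behind the grasp point. The pads swing forward as they close: fully open they stand 13 mm farther back than shut.
Start: joints at [-1.338, 0.276, 1.505, -0, 1.361, -0.121], TCP at [0.199, -0.539, 0.304] pointing down, gripper open.
Joint ranges: [-2.89, 2.89], [-0.75, 2.08], [0.22, 2.7], [-1.18, 4.32], [0.11, 2.71], [-2.7, 2.7]. Speed limits (rad/s): [2.57, 2.57, 3.14, 3.14, 3.14, 3.14].

## Interface

Orientations are given as a unit quaternion [w, x, y, z].
In Python, from rig import readout, imaging, manip gives the robot as it stands. The module is installed in compiled form; this text tells all that it offers.
- The arm moves only by the tool servo_tool, never from a script. Its argument "moves" is a list of rows, each an object with "dp": the shift along the tool's x, y, z in units of 0.2 m (1.0 is 0.2 m), a list of three; "delta_rot": the turn, a rotation vector about the tool's x, y, z in units of 0.1 rad (1.0 is 0.1 rad), a list of three; "fingers": the opening, from 0 (shut) to 1 (fully open). In form: [{"dp": [dx, dy, dz], "delta_rot": [wx, wy, wz], "fingers": fingers}, ...]. A call has 1 to 5 rows; each row shifts and turns the commanded pose from where the row before left it, along the tool's axes as they then stand; what a row does not reach is not made up. A row lasts 1/10 s, in which the tool goes at most 50 mm and 8.59 degrees, less where a joint would pass 70% of its speed; a pose out of reach is approached as far as the arm can. A call with a number of a shift or a turn outside -1 to 1 is refused whole. A call with a gripper value outside its range is refused whole. The fingers move at their own pace and stop on an object; "force" is the grip in N (left out, the last holds). Time passes only in rows, so rows that do not move let the fingers close. It gives the time, the measured TCP pose, the force, the opening and the grip force at its end, in the units of the state.
- readout.get_state(): the state, without advancing time (a new reading comes with each control period).
- imaging.get_image(name): name is "side" or "top" or "wrist"; returns (picture, depth): 384x512x3 uint8, red, green, blue; 384x512 float32, m along the optical axis (not along the pixel's ray), 0 where there is no reading.
- imaging.calibration(name): a dict with "intrinsics" (3x3 intrinsics, pixels), "R" (3x3) and "t" (3): a world point X has camera coordinates R X + t; the wrist camera has in their place "hand_eye" (4x4, takes a point from camera to tool coordinates, whose origin is the TCP and whose axes are the flange's). Camera axes: x right, y down, z forward; pixel columns grow to the right and rows downward; lengths in m; the calibration is good to about 2 mm. A picture is of the moment at which its call begins: read the wrist's pose just before it. calibration takes no time and is no camera call.
- manip.sign_off(): hands the job in; it is judged then, once.
The state is a dict: "clock": time; "qpos": joint angles; "qd": joint speeds; "effort": joint torques, N m; "position": TCP position; "ee_rot": TCP orientation; "contact_force": force on the tool from outside, world axes, zero at the start; "moment": the same for the moment, N m; "width": finger opening in m; "gripper_force": force on a finger pad.
Only numpy, scipy, OpenCV 4.12 (cv2) and the standard library are available. Lean on these libraries where they do the work, as an engineer would, in place of code of your own. Each camera call takes 0.05 s, during which the arm holds its last target. There are 200 camera calls.

## Working session

There is one attempt and no reset: what is moved stays moved. The work goes in short steps, Python scripts to look and compute and a tool call to move; the robot and the scene stay as the last step left them, time stands still between calls to the robot, and variables do not carry over. Pictures are saved under pics/ and viewed, at most 14 in all, crops included, and the job is handed in when it is done.

Besides the shell and the picture viewer there is one more tool, called as name(argument=value, ...), one argument or row to a line, values as JSON. servo_tool: Moves the arm, as the interface text tells. Its arguments: {"type":"object","properties":{"moves":{"type":"array"},"force":{"type":"number"}},"required":["moves"]}

```bash
mkdir -p pics; cat > h.py <<'E'
import numpy as np, cv2
from rig import readout, imaging, manip
from scipy.spatial.transform import Rotation as Ro
def snap(n,fn):
    s=readout.get_state(); im,d=imaging.get_image(n)
    np.savez(f'{fn}.npz',im=im,d=d,p=s['position'],q=s['ee_rot']); cv2.imwrite(f'pics/{fn}.png',im[:,:,::-1]); return im,d
def cloud(n,fn):
    z=np.load(f'{fn}.npz'); d=z['d']; c=imaging.calibration(n); K=np.array(c['intrinsics'])
    v,u=np.mgrid[:384,:512]; P=np.stack([(u-K[0,2])/K[0,0]*d,(v-K[1,2])/K[1,1]*d,d],-1)
    if n=='wrist':
        H=np.array(c['hand_eye']); P=P@H[:3,:3].T+H[:3,3]; q=z['q']
        W=P@Ro.from_quat([q[1],q[2],q[3],q[0]]).as_matrix().T+z['p']
    else: W=(P-np.array(c['t']))@np.array(c['R'])
    W[d==0]=np.nan; return W
def st():
    s=readout.get_state(); q=s['ee_rot']
    print('t',round(s['clock'],2),'p',np.round(s['position'],4),'R',np.round(Ro.from_quat([q[1],q[2],q[3],q[0]]).as_matrix(),3).tolist(),'w',s['width'],'F',np.round(s['contact_force'],1),'g',s['gripper_force'])
E
python3 - <<'E'
from h import *
a,_=snap('top','top0'); b,_=snap('side','side0'); st()
cv2.imwrite('pics/both.png',cv2.resize(np.vstack([a,b])[:,:,::-1],(800,1200))[:600]); cv2.imwrite('pics/s2.png',cv2.resize(b[:,:,::-1],(800,600)))
cv2.imwrite('pics/t2.png',cv2.resize(a[:,:,::-1],(800,600)))
E
```

```text
t 0.1 p [ 0.1991 -0.539   0.3031] R [[0.938, 0.346, -0.0], [0.346, -0.938, 0.002], [0.0, -0.002, -1.0]] w 0.08514200472843969 F [ 0.3 -0.1  0.2] g 0.0
```

View pics/t2.png

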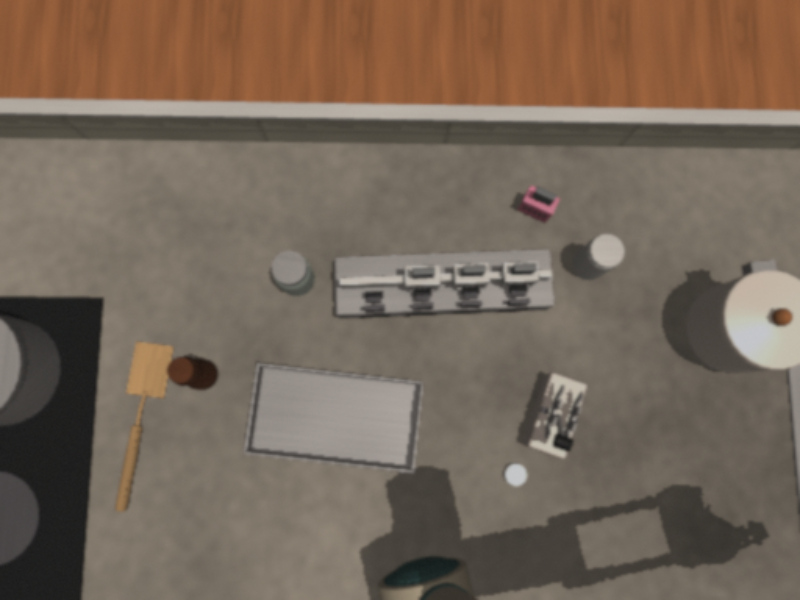

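View pics/s2.png

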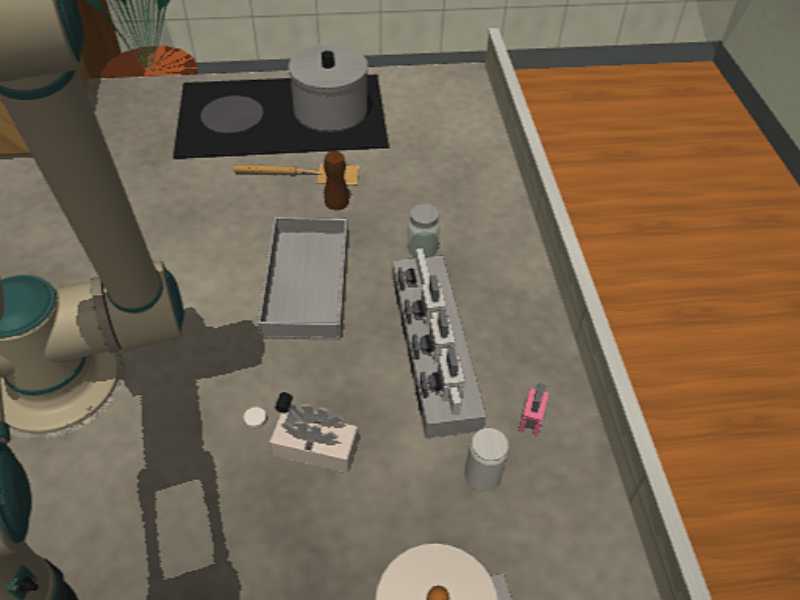

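Top view: three cassettes with tabs at about (423,271), (472,270) and (522,268), and the +y place is empty at (374,300). The pink look-alike is at (541,203), to be left alone. The lever knob is at (563,441), leaning towards the robot, and the tub is centred at (335,417). Bystanders are the jar (290,270), can (606,252) and mill (185,370).

```bash
python3 - <<'E'
from h import *
W=cloud('top','top0'); im=np.load('top0.npz')['im'].astype(int); x,y,z=W[...,0],W[...,1],W[...,2]
s=1/1.5625
def at(u,v): print((u,v),np.round(W[int(v*s),int(u*s)],4))
for p in [(423,271),(472,270),(522,268),(563,441),(335,417),(290,268),(606,248),(185,370),(515,475),(374,300)]: at(*p)
def rect(name,m):
    m=cv2.morphologyEx(m.astype(np.uint8),cv2.MORPH_OPEN,np.ones((2,2)))
    n,l,stt,_=cv2.connectedComponentsWithStats(m)
    for i in range(1,n):
        if stt[i,4]<8: continue
        P=W[l==i]; (c,wh,a)=cv2.minAreaRect(P[:,:2].astype(np.float32)); print(name,stt[i,4],np.round(c,4),np.round(wh,4),round(a,1),'z',np.round(np.nanmedian(P[:,2]),4))
def box(u0,v0,u1,v1):
    b=np.zeros(z.shape,bool); b[int(v0*s):int(v1*s),int(u0*s):int(u1*s)]=1; return b
E=box(325,240,565,325)
rect('housing',E&(z>.04)&(z<.06)); rect('cass',E&(z>.10)&(z<.112)); rect('tabs',E&(z>.12))
rect('tub',box(235,350,435,480)&(z>.03)); rect('tubfloor',box(235,350,435,480)&(z<.02)&(z>0.002))
rect('lbox',box(520,365,595,465)&(z>.042)&(z<.056)); rect('knob',box(520,365,595,465)&(z>.11))
W=cloud('side','side0');z=W[...,2]
print('side')
rect('tabs',box(390,240,490,440)&(z>.12)); rect('rail+',box(390,240,490,440)&(z>.08)&(z<.112)); rect('housing',box(390,240,490,440)&(z>.04)&(z<.06)); rect('lbox',box(265,380,360,475)&(z>.042)&(z<.056)); rect('knob',box(265,380,310,475)&(z>.11))
at(284,402)
E
```

```text
(423, 271) [0.6728 0.0511 0.1388]
(472, 270) [ 0.676  -0.0272  0.1384]
(522, 268) [ 0.6794 -0.1061  0.1378]
(563, 441) [ 0.412  -0.1625  0.1335]
(335, 417) [0.4472 0.1939 0.0051]
(290, 268) [0.6838 0.2632 0.1029]
(606, 248) [ 0.7218 -0.2499  0.1058]
(185, 370) [0.5183 0.4124 0.131 ]
(515, 475) [ 0.3493 -0.1106  0.0138]
(374, 300) [0.6361 0.1277 0.0745]
housing 2176 [ 7.242e-01 -7.000e-04] [0.     0.3799] -176.4 z 0.0507
housing 284 [ 0.6519 -0.1569] [0.0456 0.0879] 19.2 z 0.05
housing 285 [ 0.6499 -0.0788] [0.0573 0.0443] 89.6 z 0.0505
housing 299 [ 0.6326 -0.0016] [0.0544 0.0469] 41.0 z 0.0504
cass 8 [ 0.6933 -0.0625] [0.0054 0.0225] 48.0 z 0.0789
cass 150 [ 0.6828 -0.1179] [0.0282 0.0671] 9.5 z 0.1052
cass 155 [0.6749 0.0419] [0.0334 0.0633] 12.1 z 0.1052
cass 153 [ 0.6789 -0.0366] [0.0285 0.0632] 10.1 z 0.1048
tabs 92 [ 0.6798 -0.1173] [0.0113 0.0456] 10.9 z 0.1366
tabs 90 [ 0.6767 -0.036 ] [0.0138 0.0428] 14.7 z 0.1362
tabs 88 [0.6758 0.0454] [0.0077 0.0396] 16.5 z 0.137
tub 297 [0.4508 0.276 ] [0.1126 0.1539] 83.5 z 0.0388
tub 142 [0.5177 0.1945] [0.1722 0.0041] 83.8 z 0.0403
tu
[... 357 characters left out ...]
1328
side
tabs 75 [0.6815 0.0842] [0.1105 0.0186] 81.2 z 0.1361
tabs 76 [6.9e-01 6.0e-04] [0.1061 0.0171] 74.5 z 0.1364
tabs 87 [ 0.6864 -0.0816] [0.0988 0.0129] 76.0 z 0.1357
rail+ 777 [0.6796 0.0357] [0.0467 0.4055] 2.8 z 0.1015
rail+ 54 [ 0.7079 -0.2375] [0.0199 0.022 ] 75.6 z 0.105
housing 61 [0.6876 0.2394] [0.0534 0.0191] 4.8 z 0.0427
housing 1587 [0.6817 0.0295] [0.1134 0.4141] 2.4 z 0.05
housing 297 [0.6408 0.1215] [0.0439 0.1335] 3.6 z 0.0513
housing 192 [0.6437 0.0065] [0.0384 0.0982] 2.2 z 0.0515
lbox 768 [nan nan] [nan  0.] nan z 0.0496
lbox 8 [ 0.4496 -0.18  ] [0.0031 0.0391] 8.3 z 0.0761
knob 118 [ 0.4065 -0.1297] [0.0266 0.1026] 4.9 z 0.129
(284, 402) [ 0.4085 -0.1695  0.1341]
```

servo_tool(
  moves=[
    {"dp":[0.18,-0.15,0],"delta_rot":[0,0,0],"fingers":1},
    {"dp":[0.18,-0.15,0],"delta_rot":[0,0,0],"fingers":1},
    {"dp":[0.18,-0.15,0],"delta_rot":[0,0,0],"fingers":1},
    {"dp":[0.18,-0.15,0],"delta_rot":[0,0,0],"fingers":1},
    {"dp":[0.18,-0.15,0],"delta_rot":[0,0,0],"fingers":1},
  ],
)

```text
clock: 0.6
position: [0.3165, -0.3345, 0.3036]
ee_rot: [-0.0, 0.984, 0.176, 0.0]
contact_force: [0.4, 0.1, -0.1]
width: 0.0856
gripper_force: 0.0
```

servo_tool(
  moves=[
    {"dp":[0.18,-0.15,0],"delta_rot":[0,0,1],"fingers":1},
    {"dp":[0,0,0],"delta_rot":[0,0,1],"fingers":1},
    {"dp":[0,0,0],"delta_rot":[0,0,1],"fingers":1},
    {"dp":[0,0,0],"delta_rot":[0,0,1],"fingers":1},
    {"dp":[0,0,0],"delta_rot":[0,0,1],"fingers":1},
  ],
)

```text
clock: 1.1
position: [0.3394, -0.2952, 0.3036]
ee_rot: [-0.0, 0.997, -0.075, -0.0]
contact_force: [-0.5, -0.1, -0.6]
width: 0.0854
gripper_force: 0.0
```

```bash
python3 - <<'E'
from h import *
st(); print(np.round(imaging.calibration('wrist')['hand_eye'],3).tolist()); print(readout.get_state()['qpos'])
a,_=snap('wrist','w1'); st()
E
```

```text
t 1.1 p [ 0.3394 -0.2952  0.3036] R [[0.989, -0.149, -0.0], [-0.149, -0.989, 0.0], [-0.001, -0.0, -1.0]] w 0.08540306252425217 F [-0.5 -0.1 -0.6] g 0.0
[[0.0, -0.964, -0.267, 0.067], [1.0, 0.0, 0.001, -0.002], [-0.001, -0.267, 0.964, -0.071], [0.0, 0.0, 0.0, 1.0]]
[-8.70639847e-01  8.60470537e-02  1.74993020e+00 -8.89076071e-05
  1.30627800e+00  8.49755363e-01]
t 1.15 p [ 0.3394 -0.2953  0.3036] R [[0.988, -0.152, -0.001], [-0.152, -0.988, 0.001], [-0.001, -0.001, -1.0]] w 0.08564955460629703 F [ 0.4 -0.2 -0. ] g 0.0
```

View pics/w1.png

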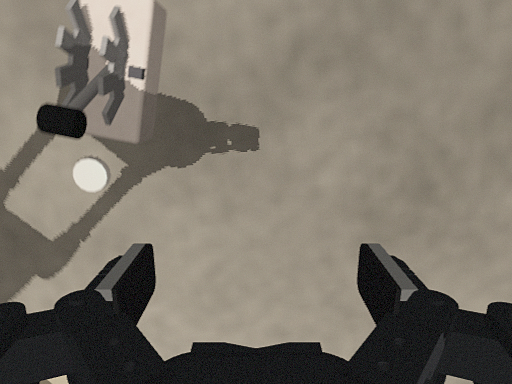

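Wrist view: the knob is at (62,121), with combs either side and the dark notch mark at (137,72). The round white lid at (90,175) is irrelevant.

```bash
python3 - <<'E'
from h import *
W=cloud('wrist','w1'); z=W[...,2]
m=(z>.115)&(z<.15); m[:,100:]=0; m[:95]=0; m=cv2.erode(m.astype(np.uint8),np.ones((3,3)))>0
P=W[m]; print('knob',m.sum(),np.median(P,0),P.min(0),P.max(0),cv2.minAreaRect(P[:,:2].astype(np.float32)))
b=(z>.045)&(z<.055)
e=[(r,np.where(b[r])[0].max()) for r in range(10,140,6) if b[r].any()]
Q=np.array([W[r,c-1] for r,c in e]); l=cv2.fitLine(Q[:,:2].astype(np.float32),cv2.DIST_HUBER,0,.01,.01).ravel(); print('edge',l,np.degrees(np.arctan2(l[1],l[0])))
# bottom edge
e=[(np.where(b[:,c])[0].max(),c) for c in range(95,148,4)]
Q=np.array([W[r-1,c] for r,c in e]); l=cv2.fitLine(Q[:,:2].astype(np.float32),cv2.DIST_HUBER,0,.01,.01).ravel(); print('bot',l,np.degrees(np.arctan2(l[1],l[0])))
E
```

```text
knob 1216 [ 0.40926962 -0.16662973  0.13359279] [ 0.3958556  -0.17782006  0.11589557] [ 0.42142833 -0.14989481  0.13773577] ((0.4091780483722687, -0.16333426535129547), (0.02571849152445793, 0.020418871194124222), 71.47647857666016)
edge [ 0.9434801  -0.3314293   0.43726233 -0.20559098] -19.35555
bot [ 0.3103342   0.9506275   0.38581255 -0.1694135 ] 71.92062
```

servo_tool(
  moves=[
    {"dp":[0,0,0],"delta_rot":[0,0,0.85],"fingers":0.6},
    {"dp":[0,0,0],"delta_rot":[0,0,0.85],"fingers":0.6},
    {"dp":[0.041,-0.24,0],"delta_rot":[0,0,0],"fingers":0.6},
    {"dp":[0.041,-0.24,0],"delta_rot":[0,0,0],"fingers":0.6},
    {"dp":[0.041,-0.24,0],"delta_rot":[0,0,0],"fingers":0.6},
  ],
)

```text
clock: 1.65
position: [0.4079, -0.1654, 0.3037]
ee_rot: [-0.0, 0.987, -0.158, -0.0]
contact_force: [0.7, 1.0, -0.7]
width: 0.0514
gripper_force: 0.0
```

servo_tool(
  moves=[
    {"dp":[0,0,0.2],"delta_rot":[0,0,0],"fingers":0.6},
    {"dp":[0,0,0.2],"delta_rot":[0,0,0],"fingers":0.6},
    {"dp":[0,0,0],"delta_rot":[0,0,0],"fingers":0.6},
  ],
)

```text
clock: 1.95
position: [0.4046, -0.164, 0.2197]
ee_rot: [-0.002, 0.988, -0.156, -0.005]
contact_force: [-0.6, 0.2, -0.6]
width: 0.0511
gripper_force: 0.0
```

```bash
python3 - <<'E'
from h import *
st(); a,_=snap('wrist','w2')
W=cloud('wrist','w2'); z=W[...,2]
m=(z>.118)&(z<.15)&(abs(W[...,0]-.409)<.03)&(abs(W[...,1]+.165)<.03); m=cv2.erode(m.astype(np.uint8),np.ones((3,3)))>0
P=W[m]; print('knob',m.sum(),np.median(P,0),P.min(0),P.max(0),cv2.minAreaRect(P[:,:2].astype(np.float32)))
E
```

```text
t 1.95 p [ 0.4046 -0.164   0.2197] R [[0.951, -0.308, -0.01], [-0.308, -0.951, 0.006], [-0.011, -0.003, -1.0]] w 0.05114717409966027 F [-0.6  0.2 -0.6] g 0.0
knob 1894 [ 0.41199238 -0.1632683   0.13447036] [ 0.39798946 -0.17690663  0.1238492 ] [ 0.42285723 -0.14929213  0.1381724 ] ((0.4099564552307129, -0.1626431792974472), (0.024779636412858963, 0.020147141069173813), 70.39814758300781)
```

View pics/w2.png

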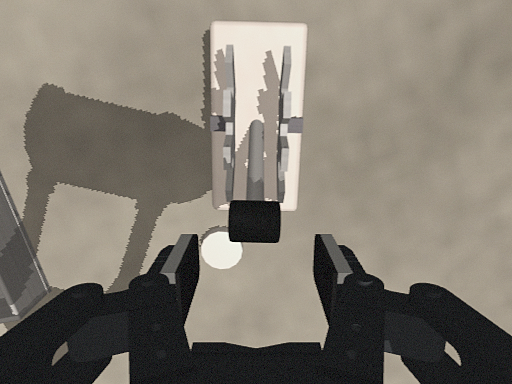

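Wrist view: the knob at (255,221) sits between the open pads, with the middle-notch marks either side at (217,124) and (294,124).

servo_tool(
  moves=[
    {"dp":[0.013,-0.007,0.09],"delta_rot":[0,0,0],"fingers":0.6},
    {"dp":[0.013,-0.007,0.09],"delta_rot":[0,0,0],"fingers":0.6},
    {"dp":[0,0,0],"delta_rot":[0,0,0],"fingers":0},
    {"dp":[0,0,0],"delta_rot":[0,0,0],"fingers":0},
    {"dp":[0,0,0],"delta_rot":[0,0,0],"fingers":0},
  ],
  force=40,
)

```text
clock: 2.5
position: [0.4141, -0.1659, 0.1895]
ee_rot: [0.0, 0.987, -0.158, 0.001]
contact_force: [0.3, 1.1, 0.9]
width: 0.0246
gripper_force: 41.2
```

servo_tool(
  moves=[
    {"dp":[0.04,0,-0.02],"delta_rot":[0,0,0],"fingers":0},
    {"dp":[0.042,0,-0.015],"delta_rot":[0,0,0],"fingers":0},
    {"dp":[0.043,0,-0.011],"delta_rot":[0,0,0],"fingers":0},
    {"dp":[0.045,0,-0.007],"delta_rot":[0,0,0],"fingers":0},
    {"dp":[0.045,0,-0.002],"delta_rot":[0,0,0],"fingers":0},
  ],
)

```text
clock: 3.0
position: [0.455, -0.1797, 0.1991]
ee_rot: [0.001, 0.988, -0.157, 0.0]
contact_force: [-2.4, -2.6, -7.5]
width: 0.0248
gripper_force: 39.6
```

servo_tool(
  moves=[
    {"dp":[0,0,0],"delta_rot":[0,0,0],"fingers":0},
    {"dp":[0,0,0],"delta_rot":[0,0,0],"fingers":0},
  ],
)

```text
clock: 3.2
position: [0.457, -0.1804, 0.1992]
ee_rot: [0.001, 0.988, -0.157, 0.003]
contact_force: [4.0, -5.2, -10.1]
width: 0.0246
gripper_force: 40.0
```

servo_tool(
  moves=[
    {"dp":[0,0,0],"delta_rot":[0,0,0],"fingers":0.6},
    {"dp":[0,0,0],"delta_rot":[0,0,0],"fingers":0.6},
    {"dp":[0,0,-0.2],"delta_rot":[0,0,0],"fingers":0.8},
    {"dp":[0,0,-0.24],"delta_rot":[0,0,0],"fingers":1},
    {"dp":[0,0,-0.1],"delta_rot":[0,0,0],"fingers":1},
  ],
)

```text
clock: 3.7
position: [0.4558, -0.1792, 0.3119]
ee_rot: [0.001, 0.988, -0.157, 0.004]
contact_force: [1.2, -0.2, -0.2]
width: 0.0852
gripper_force: 0.0
```

```bash
python3 - <<'E'
from h import *
st(); print(readout.get_state()['qpos'])
a,_=snap('wrist','w3'); W=cloud('wrist','w3'); z=W[...,2]
m=(z>.118)&(z<.16)&(abs(W[...,0]-.45)<.07)&(abs(W[...,1]+.17)<.06); m=cv2.erode(m.astype(np.uint8),np.ones((3,3)))>0
P=W[m]; print('knob',m.sum(),np.median(P,0),P.min(0),P.max(0))
E
```

```text
t 3.7 p [ 0.4558 -0.1792  0.3119] R [[0.95, -0.311, 0.008], [-0.311, -0.95, -0.003], [0.008, 0.001, -1.0]] w 0.0851777316182491 F [ 1.2 -0.2 -0.2] g 0.0
[-5.17246293e-01  1.38319728e-01  1.66713029e+00  8.40513642e-04
  1.32776282e+00  1.36931479e+00]
knob 816 [ 0.45267768 -0.1772637   0.14539141] [ 0.43859773 -0.1908998   0.13623214] [ 0.46295193 -0.16342268  0.1485192 ]
```

servo_tool(
  moves=[
    {"dp":[0,0,0],"delta_rot":[0,0,-1],"fingers":1},
    {"dp":[0,0,0],"delta_rot":[0,0,-1],"fingers":1},
    {"dp":[0,0,0],"delta_rot":[0,0,-1],"fingers":1},
    {"dp":[0,0,0],"delta_rot":[0,0,-1],"fingers":1},
    {"dp":[0,0,0],"delta_rot":[0,0,-1],"fingers":1},
  ],
)

```text
clock: 4.25
position: [0.4542, -0.1784, 0.3072]
ee_rot: [-0.0, 0.996, 0.094, 0.0]
contact_force: [-0.3, -0.1, -0.2]
width: 0.0855
gripper_force: 0.0
```

servo_tool(
  moves=[
    {"dp":[0,0,0],"delta_rot":[0,0,-1],"fingers":1},
    {"dp":[0,0,0],"delta_rot":[0,0,-1],"fingers":1},
    {"dp":[0,0,0],"delta_rot":[0,0,-1],"fingers":1},
    {"dp":[0,0,0],"delta_rot":[0,0,-1],"fingers":1},
    {"dp":[0,0,0],"delta_rot":[0,0,-1],"fingers":1},
  ],
)

```text
clock: 4.75
position: [0.4542, -0.1784, 0.3072]
ee_rot: [-0.0, 0.941, 0.337, 0.0]
contact_force: [-0.0, -0.6, 0.6]
width: 0.0857
gripper_force: 0.0
```

servo_tool(
  moves=[
    {"dp":[0,0,0],"delta_rot":[0,0,-1],"fingers":1},
    {"dp":[0,0,0],"delta_rot":[0,0,-1],"fingers":1},
    {"dp":[0,0,0],"delta_rot":[0,0,-1],"fingers":1},
    {"dp":[0,0,0],"delta_rot":[0,0,-1],"fingers":1},
    {"dp":[0,0,0],"delta_rot":[0,0,-1],"fingers":1},
  ],
)

```text
clock: 5.25
position: [0.4542, -0.1784, 0.3072]
ee_rot: [0.0, 0.829, 0.56, 0.0]
contact_force: [0.3, -0.1, 0.4]
width: 0.0858
gripper_force: 0.0
```

servo_tool(
  moves=[
    {"dp":[0,0,0],"delta_rot":[0,0,-1],"fingers":1},
    {"dp":[0,0,0],"delta_rot":[0,0,-1],"fingers":1},
    {"dp":[0,0,0],"delta_rot":[0,0,-1],"fingers":1},
    {"dp":[0,0,0],"delta_rot":[0,0,-1],"fingers":1},
    {"dp":[0,0,0],"delta_rot":[0,0,-0.3],"fingers":1},
  ],
)

```text
clock: 5.75
position: [0.4542, -0.1784, 0.3071]
ee_rot: [0.0, 0.691, 0.723, 0.0]
contact_force: [0.6, -0.1, -0.6]
width: 0.0853
gripper_force: 0.0
```

servo_tool(
  moves=[
    {"dp":[0.11,0.22,0],"delta_rot":[0,0,0],"fingers":1},
    {"dp":[0.11,0.22,0],"delta_rot":[0,0,0],"fingers":1},
    {"dp":[0.11,0.22,0],"delta_rot":[0,0,0],"fingers":1},
    {"dp":[0.11,0.22,0],"delta_rot":[0,0,0],"fingers":1},
    {"dp":[0,0,0],"delta_rot":[0,0,0],"fingers":1},
  ],
)

```text
clock: 6.25
position: [0.631, -0.0801, 0.3057]
ee_rot: [0.0, 0.691, 0.723, 0.002]
contact_force: [-0.3, -1.2, 0.4]
width: 0.0855
gripper_force: 0.0
```

```bash
python3 - <<'E'
from h import *
st(); print(readout.get_state()['qpos'])
a,_=snap('wrist','w4'); W=cloud('wrist','w4'); z=W[...,2]
def comps(name,lo,hi,mn=60):
    m=(z>lo)&(z<hi)&(W[...,0]>.55)&(W[...,0]<.74)&(abs(W[...,1])<.2); m[300:]=0
    m=cv2.erode(m.astype(np.uint8),np.ones((3,3)))
    n,l,s,_=cv2.connectedComponentsWithStats(m)
    for i in range(1,n):
        if s[i,4]>mn:
            P=W[l==i]; print(name,s[i],np.round(np.median(P,0),4),cv2.minAreaRect(P[:,:2].astype(np.float32)))
comps('tab',.132,.145); comps('cass',.1,.11)
E
```

```text
t 6.25 p [ 0.631  -0.0801  0.3057] R [[-0.046, 0.999, 0.003], [0.999, 0.046, 0.002], [0.002, 0.003, -1.0]] w 0.08550971785428639 F [-0.3 -1.2  0.4] g 0.0
[-0.23696694  0.36625835  1.36560202  0.00295596  1.40717891 -0.28348143]
tab [319   0  19  31 524] [0.6717 0.0413 0.1389] ((0.6720201969146729, 0.04149007052183151), (0.011052759364247322, 0.017281146720051765), 2.4709665775299072)
tab [314 101  19  51 799] [ 0.6754 -0.028   0.139 ] ((0.6755892634391785, -0.028782039880752563), (0.011269197799265385, 0.034177958965301514), 2.143193483352661)
tab [309 211  17  44 637] [ 0.6786 -0.107   0.139 ] ((0.6787239909172058, -0.10801979154348373), (0.011151713319122791, 0.034752968698740005), 2.0547263622283936)
cass [ 298    0   44   53 1196] [0.6651 0.0334 0.1061] ((0.6722310185432434, 0.0404459610581398), (0.03130386024713516, 0.0350738987326622), 2.5232436656951904)
cass [ 295   87   42   71 1394] [ 0.6683 -0.0222  0.1061] ((0.6757608652114868, -0.02880530059337616), (0.03100491315126419, 0.05420369654893875), 2.8579981327056885)
cass [ 292  187   39   62 1129] [ 0.6715 -0.0965  0.1061] ((0.6791443824768066, -0.10830344259738922), (0.030837848782539368, 0.054575011134147644), 2.9505021572113037)
```

View pics/w4.png

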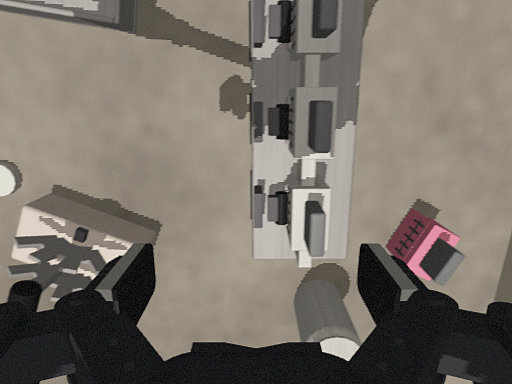

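Wrist view: three grey tabs on the rail at (325,10), (320,127) and (314,228); the pink look-alike at (430,245) is off the rail and excluded. Tab tops measure z=0.139 (expected 0.138) at spacing 0.079 (expected 0.080), so they are consistent.

servo_tool(
  moves=[
    {"dp":[-0.075,0.116,0],"delta_rot":[0,0,0],"fingers":0.6},
    {"dp":[-0.075,0.116,0],"delta_rot":[0,0,0],"fingers":0.6},
    {"dp":[0,0,0.18],"delta_rot":[0,0,0],"fingers":0.6},
    {"dp":[0,0,0.18],"delta_rot":[0,0,0],"fingers":0.6},
    {"dp":[0,0,0],"delta_rot":[0,0,0],"fingers":0.6},
  ],
)

```text
clock: 6.8
position: [0.6701, -0.1113, 0.2296]
ee_rot: [-0.005, 0.692, 0.722, -0.003]
contact_force: [-1.1, -0.2, -0.2]
width: 0.0514
gripper_force: 0.0
```

servo_tool(
  moves=[
    {"dp":[0.015,0.044,0],"delta_rot":[0,0,0],"fingers":0.6},
    {"dp":[0,0,0.1],"delta_rot":[0,0,0],"fingers":0.6},
    {"dp":[0,0,0.1],"delta_rot":[0,0,0],"fingers":0.6},
    {"dp":[0,0,0],"delta_rot":[0,0,0],"fingers":0.6},
  ],
)

```text
clock: 7.2
position: [0.6826, -0.1078, 0.195]
ee_rot: [-0.0, 0.692, 0.722, -0.0]
contact_force: [0.2, 0.3, -0.1]
width: 0.0514
gripper_force: 0.0
```

servo_tool(
  moves=[
    {"dp":[0,-0.02,0.055],"delta_rot":[0,0,0],"fingers":0.5},
    {"dp":[0,0,0],"delta_rot":[0,0,0],"fingers":0.5},
  ],
)

```text
clock: 7.4
position: [0.6783, -0.1081, 0.1845]
ee_rot: [0.0, 0.692, 0.722, -0.0]
contact_force: [0.9, -0.5, -0.2]
width: 0.0429
gripper_force: 0.0
```

servo_tool(
  moves=[
    {"dp":[0,0,0],"delta_rot":[0,0,0],"fingers":0},
    {"dp":[0,0,0],"delta_rot":[0,0,0],"fingers":0},
    {"dp":[0,0,0],"delta_rot":[0,0,0],"fingers":0},
    {"dp":[0,0,0],"delta_rot":[0,0,0],"fingers":0},
  ],
  force=100,
)

```text
clock: 7.8
position: [0.6794, -0.1082, 0.1852]
ee_rot: [0.001, 0.692, 0.722, 0.001]
contact_force: [-0.5, 0.4, 4.9]
width: 0.0103
gripper_force: 98.7
```

servo_tool(
  moves=[
    {"dp":[0,0,-0.05],"delta_rot":[0,0,0],"fingers":0},
    {"dp":[0,0,-0.05],"delta_rot":[0,0,0],"fingers":0},
    {"dp":[0,0,-0.1],"delta_rot":[0,0,0],"fingers":0},
    {"dp":[0,0,-0.1],"delta_rot":[0,0,0],"fingers":0},
    {"dp":[0,0,-0.1],"delta_rot":[0,0,0],"fingers":0},
  ],
)

```text
clock: 8.3
position: [0.6779, -0.1081, 0.2645]
ee_rot: [-0.001, 0.692, 0.722, -0.001]
contact_force: [0.6, 0.8, -2.3]
width: 0.0106
gripper_force: 99.6
```

servo_tool(
  moves=[
    {"dp":[0,0,-0.1],"delta_rot":[0,0,0],"fingers":0},
    {"dp":[0,0,-0.1],"delta_rot":[0,0,0],"fingers":0},
    {"dp":[0,0,0],"delta_rot":[0,0,0],"fingers":0},
  ],
)

```text
clock: 8.6
position: [0.6793, -0.1084, 0.3074]
ee_rot: [0.002, 0.692, 0.722, 0.001]
contact_force: [0.5, -0.3, -1.3]
width: 0.0099
gripper_force: 99.8
```

```bash
python3 - <<'E'
from h import *
st(); snap('wrist','w5'); a,_=snap('top','top1')
W=cloud('top','top1'); z=W[...,2]; x,y=W[...,0],W[...,1]
# tub: floor region & inner fit
m=(abs(z-.0055)<.003)&(x>.33)&(x<.6)&(y>0)&(y<.35)
m=cv2.morphologyEx(m.astype(np.uint8),cv2.MORPH_OPEN,np.ones((3,3))); n,l,s,_=cv2.connectedComponentsWithStats(m); i=1+s[1:,4].argmax(); P=W[l==i]; print('floor',s[i],cv2.minAreaRect(P[:,:2].astype(np.float32)))
m=(z>.04)&(z<.05)&(x>.33)&(x<.6)&(y>0.03)&(y<.35); P=W[m]; print('rim',m.sum(),cv2.minAreaRect(P[:,:2].astype(np.float32)))
E
```

```text
t 8.6 p [ 0.6793 -0.1084  0.3074] R [[-0.043, 0.999, 0.005], [0.999, 0.043, -0.002], [-0.002, 0.005, -1.0]] w 0.009871704968772833 F [ 0.5 -0.3 -1.3] g 99.77426648139954
floor [ 165  240  100   59 2536] ((0.44604724645614624, 0.19061577320098877), (0.2675887644290924, 0.1401287466287613), 83.98289489746094)
rim 678 ((0.4461614191532135, 0.19016866385936737), (0.28002452850341797, 0.1499529927968979), 83.8621826171875)
```

View pics/top1.png

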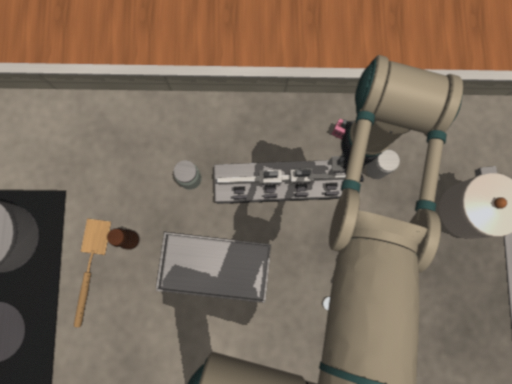

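Top view: cassette A is lifted and hidden under the hand. Two remain on the rail at about (268,178) and (300,177), and the tub is unmoved at (214,266), fitting its given 280x150 exactly.

servo_tool(
  moves=[
    {"dp":[0.14,-0.145,0],"delta_rot":[0,0,0],"fingers":0},
    {"dp":[0.14,-0.145,0],"delta_rot":[0,0,0],"fingers":0},
    {"dp":[0.14,-0.145,0],"delta_rot":[0,0,0],"fingers":0},
    {"dp":[0.14,-0.145,0],"delta_rot":[0,0,0],"fingers":0},
    {"dp":[0.14,-0.145,0],"delta_rot":[0,0,0],"fingers":0},
  ],
)

```text
clock: 9.2
position: [0.5254, 0.0264, 0.302]
ee_rot: [-0.002, 0.692, 0.722, -0.001]
contact_force: [0.2, -0.5, -1.0]
width: 0.0101
gripper_force: 99.6
```

servo_tool(
  moves=[
    {"dp":[0.14,-0.145,0],"delta_rot":[0,0,0],"fingers":0},
    {"dp":[0.14,-0.145,0],"delta_rot":[0,0,0],"fingers":0},
    {"dp":[0.14,-0.145,0],"delta_rot":[0,0,0],"fingers":0},
    {"dp":[0,0,0],"delta_rot":[0,0,0.74],"fingers":0},
    {"dp":[0,0,0],"delta_rot":[0,0,0.74],"fingers":0},
  ],
)

```text
clock: 9.7
position: [0.435, 0.1064, 0.3026]
ee_rot: [-0.001, 0.744, 0.669, -0.001]
contact_force: [0.8, -0.2, -2.0]
width: 0.0102
gripper_force: 99.6
```

```bash
cat >> h.py <<'E'
def tub(fn):
    snap('top',fn); W=cloud('top',fn); x,y,z=W[...,0],W[...,1],W[...,2]
    m=(z>.04)&(z<.05)&(x>.3)&(x<.6)&(y>0.03)&(y<.4); m=cv2.morphologyEx(m.astype(np.uint8),cv2.MORPH_CLOSE,np.ones((3,3))); m[~((z>.035)&(z<.05))]=0
    P=W[m>0]; print('rim',len(P),cv2.minAreaRect(P[:,:2].astype(np.float32)))
E
python3 - <<'E'
from h import *
st(); tub('top2')
a,_=snap('wrist','w6')
E
```

```text
t 9.7 p [0.435  0.1064 0.3026] R [[0.106, 0.994, -0.003], [0.994, -0.106, -0.0], [-0.001, -0.003, -1.0]] w 0.0101823269135074 F [ 0.8 -0.2 -2. ] g 99.58391904830933
rim 399 ((0.45032167434692383, 0.2283746898174286), (0.356901079416275, 0.14999035000801086), 83.9698715209961)
```

View pics/w6.png

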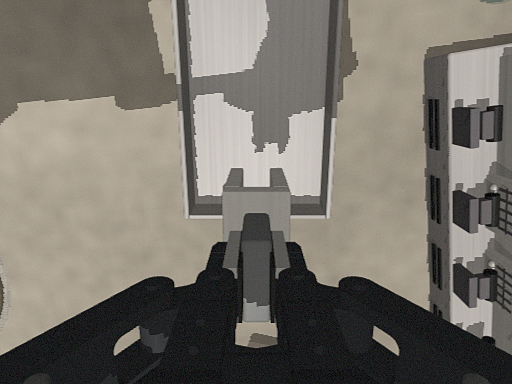

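Wrist view: cassette hangs upright at (257,250), centred between the tub's side walls at columns 180 and 333; the near end wall appears at row 216.

```bash
python3 - <<'E'
from h import *
W=cloud('wrist','w6')
for p in [(206,200),(212,200),(216,200),(213,310),(100,180),(100,334),(100,340),(100,220)]: print(p,np.round(W[p],3))
E
```

```text
(206, 200) [0.368 0.065 0.017]
(212, 200) [0.371 0.065 0.038]
(216, 200) [0.373 0.064 0.047]
(213, 310) [0.485 0.053 0.041]
(100, 180) [0.371 0.179 0.045]
(100, 334) [0.514 0.163 0.046]
(100, 340) [0.53  0.161 0.   ]
(100, 220) [0.404 0.175 0.006]
```

servo_tool(
  moves=[
    {"dp":[0,0,0.2],"delta_rot":[0,0,0],"fingers":0},
    {"dp":[0,0,0.2],"delta_rot":[0,0,0],"fingers":0},
    {"dp":[0,0,0.2],"delta_rot":[0,0,0],"fingers":0},
    {"dp":[0,0,0],"delta_rot":[0,0,0],"fingers":0},
    {"dp":[0,0,0],"delta_rot":[0,0,0],"fingers":0},
  ],
)

```text
clock: 10.3
position: [0.4371, 0.1055, 0.1836]
ee_rot: [-0.001, 0.743, 0.669, -0.001]
contact_force: [1.1, -0.1, -0.8]
width: 0.01
gripper_force: 99.4
```

servo_tool(
  moves=[
    {"dp":[0,0,0.1],"delta_rot":[0,0,0],"fingers":0},
    {"dp":[0,0,0.09],"delta_rot":[0,0,0],"fingers":0},
    {"dp":[0,0,0.02],"delta_rot":[0,0,0],"fingers":0},
    {"dp":[0,0,0],"delta_rot":[0,0,0],"fingers":0},
  ],
)

```text
clock: 10.7
position: [0.4383, 0.1057, 0.1431]
ee_rot: [0.001, 0.743, 0.669, 0.001]
contact_force: [-0.2, 0.9, -1.2]
width: 0.0107
gripper_force: 67.3
```

servo_tool(
  moves=[
    {"dp":[0,0,0.012],"delta_rot":[0,0,0],"fingers":0},
    {"dp":[0,0,0],"delta_rot":[0,0,0],"fingers":0},
  ],
)

```text
clock: 10.9
position: [0.438, 0.1057, 0.1405]
ee_rot: [0.001, 0.743, 0.669, 0.001]
contact_force: [0.1, -0.5, -2.4]
width: 0.0102
gripper_force: 100.2
```

servo_tool(
  moves=[
    {"dp":[0,0,0],"delta_rot":[0,0,0],"fingers":0.5},
    {"dp":[0,0,0],"delta_rot":[0,0,0],"fingers":0.5},
    {"dp":[0,0,-0.15],"delta_rot":[0,0,0],"fingers":0.5},
    {"dp":[0,0,-0.24],"delta_rot":[0,0,0],"fingers":0.5},
    {"dp":[0,0,-0.24],"delta_rot":[0,0,0],"fingers":0.5},
  ],
)

```text
clock: 11.4
position: [0.4368, 0.1056, 0.2668]
ee_rot: [-0.0, 0.743, 0.669, -0.001]
contact_force: [1.4, -0.9, 0.1]
width: 0.0429
gripper_force: 0.0
```

servo_tool(
  moves=[
    {"dp":[0,0,-0.1],"delta_rot":[0,0,-0.74],"fingers":0.5},
    {"dp":[0,0,0],"delta_rot":[0,0,-0.74],"fingers":0.5},
    {"dp":[0,0,0],"delta_rot":[0,0,0],"fingers":0.5},
  ],
)

```text
clock: 11.7
position: [0.4375, 0.1057, 0.2867]
ee_rot: [0.001, 0.692, 0.722, 0.001]
contact_force: [0.3, -0.1, -0.3]
width: 0.043
gripper_force: 0.0
```

servo_tool(
  moves=[
    {"dp":[-0.12,0.193,0],"delta_rot":[0,0,0],"fingers":0.5},
    {"dp":[-0.12,0.193,0],"delta_rot":[0,0,0],"fingers":0.5},
    {"dp":[-0.12,0.193,0],"delta_rot":[0,0,0],"fingers":0.5},
    {"dp":[-0.12,0.193,0],"delta_rot":[0,0,0],"fingers":0.5},
    {"dp":[-0.12,0.193,0],"delta_rot":[0,0,0],"fingers":0.5},
  ],
)

```text
clock: 12.2
position: [0.6363, -0.0069, 0.2844]
ee_rot: [-0.001, 0.692, 0.721, -0.001]
contact_force: [-0.5, 0.9, 1.5]
width: 0.0431
gripper_force: 0.0
```

servo_tool(
  moves=[
    {"dp":[-0.12,0.193,0],"delta_rot":[0,0,0],"fingers":0.5},
    {"dp":[0,0,0.15],"delta_rot":[0,0,0],"fingers":0.5},
    {"dp":[0,0,0.15],"delta_rot":[0,0,0],"fingers":0.5},
    {"dp":[0,0,0],"delta_rot":[0,0,0],"fingers":0.5},
    {"dp":[0,0,0],"delta_rot":[0,0,0],"fingers":0.5},
  ],
)

```text
clock: 12.7
position: [0.6745, -0.0282, 0.2247]
ee_rot: [-0.001, 0.692, 0.722, -0.001]
contact_force: [0.4, 0.1, 1.3]
width: 0.043
gripper_force: 0.0
```

servo_tool(
  moves=[
    {"dp":[-0.003,0.005,0.1],"delta_rot":[0,0,0],"fingers":0.5},
    {"dp":[0,0,0.1],"delta_rot":[0,0,0],"fingers":0.5},
    {"dp":[0,0,0],"delta_rot":[0,0,0],"fingers":0.5},
    {"dp":[0,0,0],"delta_rot":[0,0,0],"fingers":0.5},
  ],
)

```text
clock: 13.1
position: [0.6764, -0.0287, 0.1873]
ee_rot: [0.001, 0.692, 0.722, 0.001]
contact_force: [0.4, 0.0, -0.1]
width: 0.0428
gripper_force: 0.0
```

servo_tool(
  moves=[
    {"dp":[0,0,0],"delta_rot":[0,0,0],"fingers":0},
    {"dp":[0,0,0],"delta_rot":[0,0,0],"fingers":0},
    {"dp":[0,0,0],"delta_rot":[0,0,0],"fingers":0},
    {"dp":[0,0,0],"delta_rot":[0,0,0],"fingers":0},
  ],
  force=100,
)

```text
clock: 13.5
position: [0.6767, -0.0289, 0.1875]
ee_rot: [0.001, 0.692, 0.722, 0.001]
contact_force: [-0.1, 0.7, 6.3]
width: 0.01
gripper_force: 100.4
```

servo_tool(
  moves=[
    {"dp":[0,0,-0.05],"delta_rot":[0,0,0],"fingers":0},
    {"dp":[0,0,-0.05],"delta_rot":[0,0,0],"fingers":0},
    {"dp":[0,0,-0.1],"delta_rot":[0,0,0],"fingers":0},
    {"dp":[0,0,-0.1],"delta_rot":[0,0,0],"fingers":0},
    {"dp":[0,0,-0.1],"delta_rot":[0,0,0],"fingers":0},
  ],
)

```text
clock: 14.0
position: [0.675, -0.0288, 0.2666]
ee_rot: [-0.001, 0.692, 0.722, -0.001]
contact_force: [0.9, 0.1, -0.8]
width: 0.0098
gripper_force: 99.4
```

servo_tool(
  moves=[
    {"dp":[0,0,-0.1],"delta_rot":[0,0,0],"fingers":0},
    {"dp":[0,0,-0.1],"delta_rot":[0,0,0],"fingers":0},
    {"dp":[0,0,0],"delta_rot":[0,0,0],"fingers":0},
  ],
)

```text
clock: 14.3
position: [0.6765, -0.029, 0.3094]
ee_rot: [0.002, 0.692, 0.722, 0.001]
contact_force: [-0.0, 0.1, -0.8]
width: 0.0102
gripper_force: 99.5
```

```bash
python3 - <<'E'
from h import *
st(); snap('top','top3'); W=cloud('top','top3'); x,y,z=W[...,0],W[...,1],W[...,2]
m=(z>.04)&(z<.05)&(x>.33)&(x<.6)&(y>0.03)&(y<.35); P=W[m]; print('rim',m.sum(),cv2.minAreaRect(P[:,:2].astype(np.float32)))
m=(z>.05)&(z<.065)&(x>.36)&(x<.55)&(y>0.03)&(y<.35); P=W[m]; print('cass',m.sum(),np.median(P,0))
m=(z>.08)&(z<.1)&(x>.36)&(x<.55)&(y>0.03)&(y<.35); P=W[m]; print('tab',m.sum(),np.median(P,0) if m.any() else 0)
a=np.load('top3.npz')['im']; cv2.imwrite('pics/c3.png',cv2.resize(a[150:320,140:380,::-1],None,fx=3,fy=3))
E
```

```text
t 14.3 p [ 0.6765 -0.029   0.3094] R [[-0.043, 0.999, 0.005], [0.999, 0.043, -0.001], [-0.001, 0.005, -1.0]] w 0.010173576208658813 F [-0.   0.1 -0.8] g 99.45602059364319
rim 674 ((0.4461442828178406, 0.1903700977563858), (0.28018608689308167, 0.15009552240371704), 83.85444641113281)
cass 215 [0.44043672 0.1006386  0.06011866]
tab 70 [0.43867774 0.10181325 0.09314963]
```

View pics/c3.png

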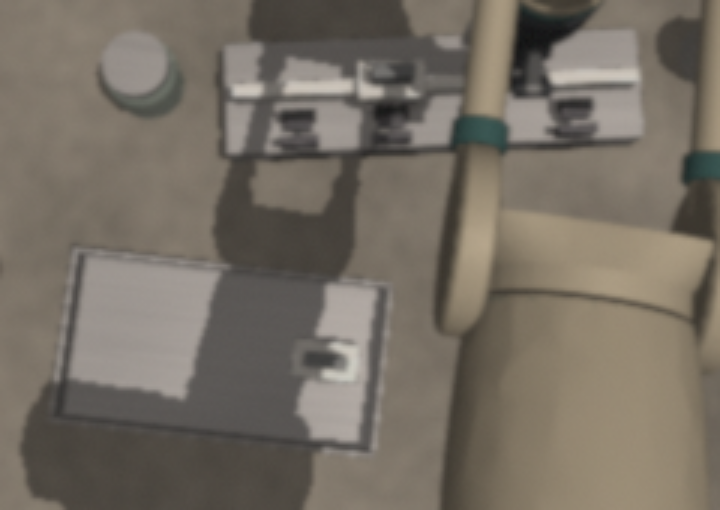

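Top crop: cassette A stands upright at the tub's right end, at (325,360). One cassette, C, is left on the rail at (390,75), and the tub has not moved.

servo_tool(
  moves=[
    {"dp":[0.143,-0.138,0],"delta_rot":[0,0,0],"fingers":0},
    {"dp":[0.143,-0.138,0],"delta_rot":[0,0,0],"fingers":0},
    {"dp":[0.143,-0.138,0],"delta_rot":[0,0,0],"fingers":0},
    {"dp":[0.143,-0.138,0],"delta_rot":[0,0,0],"fingers":0},
    {"dp":[0.143,-0.138,0],"delta_rot":[0,0,0],"fingers":0},
  ],
)

```text
clock: 14.85
position: [0.5295, 0.1089, 0.3039]
ee_rot: [-0.001, 0.692, 0.722, -0.001]
contact_force: [0.8, -0.3, -0.4]
width: 0.01
gripper_force: 99.4
```

servo_tool(
  moves=[
    {"dp":[0.143,-0.138,0],"delta_rot":[0,0,0],"fingers":0},
    {"dp":[0.143,-0.138,0],"delta_rot":[0,0,0],"fingers":0},
    {"dp":[0.143,-0.138,0],"delta_rot":[0,0,0],"fingers":0},
    {"dp":[0,0,0],"delta_rot":[0,0,0.74],"fingers":0},
    {"dp":[0,0,0],"delta_rot":[0,0,0.74],"fingers":0},
  ],
)

```text
clock: 15.35
position: [0.4432, 0.1909, 0.3044]
ee_rot: [-0.001, 0.743, 0.669, -0.001]
contact_force: [0.3, 0.2, -0.6]
width: 0.0102
gripper_force: 99.4
```

servo_tool(
  moves=[
    {"dp":[0,0,0],"delta_rot":[0,0,0],"fingers":0},
    {"dp":[0,0,0],"delta_rot":[0,0,0],"fingers":0},
  ],
)

```text
clock: 15.55
position: [0.4449, 0.1901, 0.3046]
ee_rot: [-0.0, 0.743, 0.67, -0.001]
contact_force: [0.0, -0.4, -1.2]
width: 0.01
gripper_force: 99.4
```

```bash
python3 - <<'E'
from h import *
st(); snap('wrist','w7'); W=cloud('wrist','w7'); z=W[...,2]
b=(z>.04)&(z<.05)
for r in (20,60,100,140):
    c=np.where(b[r])[0]; 
    if len(c): print(r,c.min(),c.max(),np.round(W[r,c.min()],3),np.round(W[r,c.max()],3))
E
```

```text
t 15.55 p [0.4449 0.1901 0.3046] R [[0.103, 0.995, -0.002], [0.995, -0.103, -0.001], [-0.001, -0.002, -1.0]] w 0.009954935991013731 F [ 0.  -0.4 -1.2] g 99.37624096870422
20 173 341 [0.385 0.331 0.045] [0.533 0.315 0.046]
60 175 478 [0.381 0.298 0.047] [0.653 0.269 0.049]
100 177 336 [0.377 0.263 0.046] [0.526 0.247 0.045]
140 179 502 [0.373 0.225 0.044] [0.68  0.194 0.05 ]
```

View pics/w7.png

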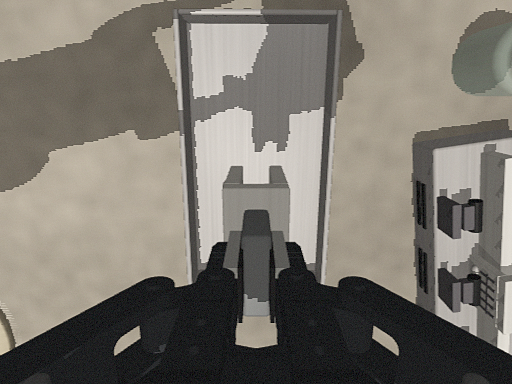

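Wrist view: cassette B hangs at (257,250), centred over the tub between walls at columns 178 and 335. The tub's far wall at row 15 matches the earlier pose.

servo_tool(
  moves=[
    {"dp":[0,0,0.2],"delta_rot":[0,0,0],"fingers":0},
    {"dp":[0,0,0.2],"delta_rot":[0,0,0],"fingers":0},
    {"dp":[0,0,0.2],"delta_rot":[0,0,0],"fingers":0},
    {"dp":[0,0,0.1],"delta_rot":[0,0,0],"fingers":0},
    {"dp":[0,0,0],"delta_rot":[0,0,0],"fingers":0},
  ],
)

```text
clock: 16.1
position: [0.4433, 0.1893, 0.1623]
ee_rot: [-0.002, 0.743, 0.669, -0.004]
contact_force: [-0.2, -0.8, -1.2]
width: 0.0099
gripper_force: 99.2
```

servo_tool(
  moves=[
    {"dp":[0,0,0.085],"delta_rot":[0,0,0],"fingers":0},
    {"dp":[0,0,0],"delta_rot":[0,0,0],"fingers":0},
    {"dp":[0,0,0],"delta_rot":[0,0,0],"fingers":0},
  ],
)

```text
clock: 16.4
position: [0.4461, 0.1903, 0.1494]
ee_rot: [0.0, 0.743, 0.669, 0.0]
contact_force: [0.7, 0.3, -1.0]
width: 0.01
gripper_force: 99.3
```

servo_tool(
  moves=[
    {"dp":[0,0,0.033],"delta_rot":[0,0,0],"fingers":0},
    {"dp":[0,0,0],"delta_rot":[0,0,0],"fingers":0},
    {"dp":[0,0,0],"delta_rot":[0,0,0],"fingers":0},
  ],
)

```text
clock: 16.7
position: [0.4461, 0.1904, 0.1425]
ee_rot: [0.0, 0.743, 0.669, 0.001]
contact_force: [0.6, -0.4, 0.7]
width: 0.0104
gripper_force: 99.7
```

servo_tool(
  moves=[
    {"dp":[0,0,0],"delta_rot":[0,0,0],"fingers":0.5},
    {"dp":[0,0,0],"delta_rot":[0,0,0],"fingers":0.5},
    {"dp":[0,0,-0.15],"delta_rot":[0,0,0],"fingers":0.5},
    {"dp":[0,0,-0.24],"delta_rot":[0,0,0],"fingers":0.5},
    {"dp":[0,0,-0.24],"delta_rot":[0,0,0],"fingers":0.5},
  ],
)

```text
clock: 17.2
position: [0.4447, 0.1901, 0.2688]
ee_rot: [-0.001, 0.743, 0.669, -0.001]
contact_force: [2.1, 0.7, -0.6]
width: 0.043
gripper_force: 0.0
```

servo_tool(
  moves=[
    {"dp":[0,0,-0.1],"delta_rot":[0,0,-0.74],"fingers":0.5},
    {"dp":[0,0,0],"delta_rot":[0,0,-0.74],"fingers":0.5},
    {"dp":[0,0,0],"delta_rot":[0,0,0],"fingers":0.5},
  ],
)

```text
clock: 17.5
position: [0.4454, 0.1903, 0.2888]
ee_rot: [0.0, 0.692, 0.722, 0.001]
contact_force: [0.1, 1.1, -0.7]
width: 0.0429
gripper_force: 0.0
```

servo_tool(
  moves=[
    {"dp":[-0.125,0.184,0],"delta_rot":[0,0,0],"fingers":0.5},
    {"dp":[-0.125,0.184,0],"delta_rot":[0,0,0],"fingers":0.5},
    {"dp":[-0.125,0.184,0],"delta_rot":[0,0,0],"fingers":0.5},
    {"dp":[-0.125,0.184,0],"delta_rot":[0,0,0],"fingers":0.5},
    {"dp":[-0.125,0.184,0],"delta_rot":[0,0,0],"fingers":0.5},
  ],
)

```text
clock: 18.0
position: [0.6355, 0.0722, 0.2866]
ee_rot: [-0.001, 0.692, 0.721, -0.001]
contact_force: [0.5, 0.9, 0.5]
width: 0.0424
gripper_force: 0.0
```

servo_tool(
  moves=[
    {"dp":[-0.125,0.184,0],"delta_rot":[0,0,0],"fingers":0.5},
    {"dp":[0,0,0.15],"delta_rot":[0,0,0],"fingers":0.5},
    {"dp":[0,0,0.15],"delta_rot":[0,0,0],"fingers":0.5},
    {"dp":[0,0,0],"delta_rot":[0,0,0],"fingers":0.5},
    {"dp":[0,0,0],"delta_rot":[0,0,0],"fingers":0.5},
  ],
)

```text
clock: 18.5
position: [0.672, 0.05, 0.2269]
ee_rot: [-0.001, 0.692, 0.722, -0.001]
contact_force: [0.1, 0.7, 0.6]
width: 0.0425
gripper_force: 0.0
```

```bash
python3 - <<'E'
from h import *
st(); snap('wrist','w8'); W=cloud('wrist','w8'); z=W[...,2]
m=(z>.132)&(z<.145)&(abs(W[...,0]-.6725)<.012); m=cv2.erode(m.astype(np.uint8),np.ones((3,3)))>0
P=W[m]; print(len(P), P.min(0) if len(P) else 0,P.max(0) if len(P) else 0)
cv2.imwrite('pics/w8.png',np.load('w8.npz')['im'][:,:,::-1])
E
```

```text
t 18.5 p [0.672  0.05   0.2269] R [[-0.042, 0.999, -0.003], [0.999, 0.042, -0.0], [0.0, -0.003, -1.0]] w 0.042494837101532436 F [0.1 0.7 0.6] g 0.0
1353 [0.66601018 0.03395165 0.13405912] [0.67796406 0.06937309 0.14120861]
```

servo_tool(
  moves=[
    {"dp":[0.003,0,0.1],"delta_rot":[0,0,0],"fingers":0.5},
    {"dp":[0,0,0.105],"delta_rot":[0,0,0],"fingers":0.5},
    {"dp":[0,0,0],"delta_rot":[0,0,0],"fingers":0.5},
    {"dp":[0,0,0],"delta_rot":[0,0,0],"fingers":0.5},
  ],
)

```text
clock: 18.95
position: [0.673, 0.0508, 0.1886]
ee_rot: [0.001, 0.692, 0.722, 0.001]
contact_force: [0.2, -0.2, -0.2]
width: 0.0429
gripper_force: 0.0
```

servo_tool(
  moves=[
    {"dp":[0,0,0],"delta_rot":[0,0,0],"fingers":0},
    {"dp":[0,0,0],"delta_rot":[0,0,0],"fingers":0},
    {"dp":[0,0,0],"delta_rot":[0,0,0],"fingers":0},
    {"dp":[0,0,0],"delta_rot":[0,0,0],"fingers":0},
  ],
  force=100,
)

```text
clock: 19.35
position: [0.673, 0.0505, 0.1888]
ee_rot: [0.001, 0.692, 0.722, 0.001]
contact_force: [-1.2, 0.7, 6.5]
width: 0.01
gripper_force: 99.1
```

servo_tool(
  moves=[
    {"dp":[0,0,-0.05],"delta_rot":[0,0,0],"fingers":0},
    {"dp":[0,0,-0.05],"delta_rot":[0,0,0],"fingers":0},
    {"dp":[0,0,-0.1],"delta_rot":[0,0,0],"fingers":0},
    {"dp":[0,0,-0.1],"delta_rot":[0,0,0],"fingers":0},
    {"dp":[0,0,-0.1],"delta_rot":[0,0,0],"fingers":0},
  ],
)

```text
clock: 19.85
position: [0.6717, 0.0505, 0.268]
ee_rot: [-0.001, 0.692, 0.722, -0.001]
contact_force: [-0.2, -0.1, -2.5]
width: 0.0097
gripper_force: 98.7
```

servo_tool(
  moves=[
    {"dp":[0,0,-0.1],"delta_rot":[0,0,0],"fingers":0},
    {"dp":[0,0,-0.1],"delta_rot":[0,0,0],"fingers":0},
    {"dp":[0,0,0],"delta_rot":[0,0,0],"fingers":0},
  ],
)

```text
clock: 20.15
position: [0.6732, 0.0505, 0.3108]
ee_rot: [0.002, 0.692, 0.722, 0.002]
contact_force: [-0.0, -0.5, -2.2]
width: 0.01
gripper_force: 99.0
```

```bash
python3 - <<'E'
from h import *
st(); snap('top','top4'); snap('wrist','w9'); W=cloud('top','top4'); x,y,z=W[...,0],W[...,1],W[...,2]
m=(z>.04)&(z<.05)&(x>.33)&(x<.56)&(y>0.02)&(y<.36); P=W[m]; print('rim',m.sum(),cv2.minAreaRect(P[:,:2].astype(np.float32)))
a=np.load('top4.npz')['im']; b=np.load('w9.npz')['im']; cv2.imwrite('pics/c4.png',np.hstack([cv2.resize(a[150:320,140:380,::-1],(480,384)),cv2.resize(b[:,:,::-1],(320,384))]))
E
```

```text
t 20.15 p [0.6732 0.0505 0.3108] R [[-0.043, 0.999, 0.006], [0.999, 0.043, -0.0], [-0.001, 0.006, -1.0]] w 0.010010267423185348 F [-0.  -0.5 -2.2] g 98.95328879356384
rim 467 ((0.44889312982559204, 0.21564635634422302), (0.22836032509803772, 0.15029242634773254), 83.83612823486328)
```

View pics/c4.png

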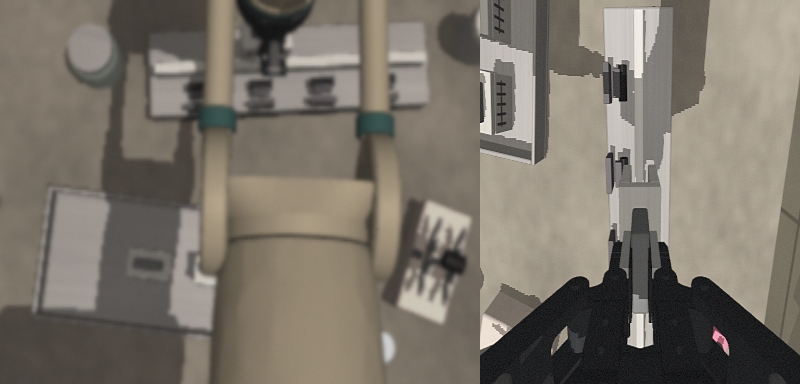

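Left: B stands in the tub at (148,262), A is partly hidden behind the arm at (205,265), and the tub is unmoved. Right: C is held upright at (640,210), free of the rail, which is now empty.

servo_tool(
  moves=[
    {"dp":[0.146,-0.13,0],"delta_rot":[0,0,0],"fingers":0},
    {"dp":[0.146,-0.13,0],"delta_rot":[0,0,0],"fingers":0},
    {"dp":[0.146,-0.13,0],"delta_rot":[0,0,0],"fingers":0},
    {"dp":[0.146,-0.13,0],"delta_rot":[0,0,0],"fingers":0},
    {"dp":[0.146,-0.13,0],"delta_rot":[0,0,0],"fingers":0},
  ],
)

```text
clock: 20.75
position: [0.5341, 0.1915, 0.3051]
ee_rot: [-0.001, 0.692, 0.722, -0.002]
contact_force: [0.3, 0.3, -1.3]
width: 0.0099
gripper_force: 98.7
```

servo_tool(
  moves=[
    {"dp":[0.146,-0.13,0],"delta_rot":[0,0,0],"fingers":0},
    {"dp":[0.146,-0.13,0],"delta_rot":[0,0,0],"fingers":0},
    {"dp":[0.146,-0.13,0],"delta_rot":[0,0,0],"fingers":0},
    {"dp":[0,0,0],"delta_rot":[0,0,0.74],"fingers":0},
    {"dp":[0,0,0],"delta_rot":[0,0,0.74],"fingers":0},
  ],
)

```text
clock: 21.25
position: [0.4525, 0.2756, 0.3054]
ee_rot: [-0.0, 0.743, 0.669, -0.002]
contact_force: [0.9, -0.7, -1.5]
width: 0.01
gripper_force: 98.9
```

servo_tool(
  moves=[
    {"dp":[0,0,0],"delta_rot":[0,0,0],"fingers":0},
    {"dp":[0,0,0],"delta_rot":[0,0,0],"fingers":0},
  ],
)

```text
clock: 21.45
position: [0.4541, 0.2747, 0.3058]
ee_rot: [-0.0, 0.743, 0.67, -0.001]
contact_force: [-0.9, -0.1, -3.1]
width: 0.0098
gripper_force: 98.9
```

```bash
python3 - <<'E'
from h import *
st(); snap('wrist','w10'); snap('side','side1'); a=np.load('w10.npz')['im']; b=np.load('side1.npz')['im']
cv2.imwrite('pics/c5.png',np.hstack([cv2.resize(a[:,:,::-1],(400,300)),cv2.resize(b[:,:,::-1],(400,300))]))
E
```

```text
t 21.45 p [0.4541 0.2747 0.3058] R [[0.103, 0.995, -0.002], [0.995, -0.103, -0.001], [-0.001, -0.002, -1.0]] w 0.009771246275593632 F [-0.9 -0.1 -3.1] g 98.8800573348999
```

View pics/c5.png

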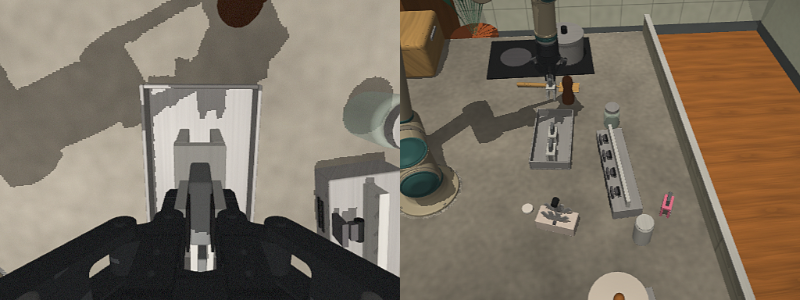

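Left: C hangs centred over the tub's far end at (200,160), and the mill at (240,10) is clear. Right: the lever knob is upright at (555,202), and two cassettes stand in the tub.

servo_tool(
  moves=[
    {"dp":[0,0,0.2],"delta_rot":[0,0,0],"fingers":0},
    {"dp":[0,0,0.2],"delta_rot":[0,0,0],"fingers":0},
    {"dp":[0,0,0.2],"delta_rot":[0,0,0],"fingers":0},
    {"dp":[0,0,0.1],"delta_rot":[0,0,0],"fingers":0},
    {"dp":[0,0,0],"delta_rot":[0,0,0],"fingers":0},
  ],
)

```text
clock: 22.05
position: [0.4527, 0.2737, 0.1636]
ee_rot: [-0.001, 0.743, 0.669, -0.004]
contact_force: [-0.3, -0.9, -2.1]
width: 0.01
gripper_force: 98.7
```

servo_tool(
  moves=[
    {"dp":[0,0,0.085],"delta_rot":[0,0,0],"fingers":0},
    {"dp":[0,0,0],"delta_rot":[0,0,0],"fingers":0},
    {"dp":[0,0,0],"delta_rot":[0,0,0],"fingers":0},
  ],
)

```text
clock: 22.35
position: [0.4553, 0.2751, 0.151]
ee_rot: [0.0, 0.743, 0.669, 0.001]
contact_force: [0.3, -0.8, -2.4]
width: 0.0104
gripper_force: 98.7
```

servo_tool(
  moves=[
    {"dp":[0,0,0.034],"delta_rot":[0,0,0],"fingers":0},
    {"dp":[0,0,0],"delta_rot":[0,0,0],"fingers":0},
    {"dp":[0,0,0],"delta_rot":[0,0,0],"fingers":0},
  ],
)

```text
clock: 22.65
position: [0.4553, 0.2753, 0.1438]
ee_rot: [0.0, 0.743, 0.669, 0.001]
contact_force: [0.4, 0.6, 0.4]
width: 0.0099
gripper_force: 99.1
```

servo_tool(
  moves=[
    {"dp":[0,0,0],"delta_rot":[0,0,0],"fingers":0.5},
    {"dp":[0,0,0],"delta_rot":[0,0,0],"fingers":0.5},
    {"dp":[0,0,-0.15],"delta_rot":[0,0,0],"fingers":0.5},
    {"dp":[0,0,-0.24],"delta_rot":[0,0,0],"fingers":0.5},
    {"dp":[0,0,-0.24],"delta_rot":[0,0,0],"fingers":0.5},
  ],
)

```text
clock: 23.15
position: [0.4539, 0.2747, 0.2699]
ee_rot: [-0.0, 0.743, 0.669, -0.001]
contact_force: [1.4, 1.5, -0.0]
width: 0.0428
gripper_force: 0.0
```

servo_tool(
  moves=[
    {"dp":[-0.24,0,-0.05],"delta_rot":[0,0,0],"fingers":0.6},
    {"dp":[-0.24,0,0],"delta_rot":[0,0,0],"fingers":0.6},
    {"dp":[-0.24,0,0],"delta_rot":[0,0,0],"fingers":0.6},
    {"dp":[-0.24,0,0],"delta_rot":[0,0,0],"fingers":0.6},
    {"dp":[-0.24,0,0],"delta_rot":[0,0,0],"fingers":0.6},
  ],
)

```text
clock: 23.65
position: [0.4287, 0.0347, 0.2794]
ee_rot: [0.0, 0.743, 0.669, 0.0]
contact_force: [0.8, -0.2, 0.4]
width: 0.051
gripper_force: 0.0
```

servo_tool(
  moves=[
    {"dp":[-0.24,0,0],"delta_rot":[0,0,0],"fingers":0.6},
    {"dp":[-0.24,0,0],"delta_rot":[0,0,0],"fingers":0.6},
    {"dp":[-0.24,0,0],"delta_rot":[0,0,0],"fingers":0.6},
    {"dp":[-0.24,0,0],"delta_rot":[0,0,0],"fingers":0.6},
    {"dp":[0,0,0],"delta_rot":[0,0,1],"fingers":0.6},
  ],
)

```text
clock: 24.15
position: [0.4089, -0.1603, 0.2794]
ee_rot: [0.002, 0.779, 0.627, -0.001]
contact_force: [0.4, 1.0, -0.2]
width: 0.051
gripper_force: 0.0
```

```bash
python3 - <<'E'
from h import *
st(); snap('top','top5'); snap('side','side2'); W=cloud('top','top5'); x,y,z=W[...,0],W[...,1],W[...,2]
T=lambda P:np.round([(P[0]-.446)*.994-(P[1]-.190)*.107,(P[0]-.446)*.107+(P[1]-.19)*.994],3)
m=((z>.085)&(z<.1)&(x>.36)&(x<.55)&(y>0.03)&(y<.35)).astype(np.uint8)
n,l,s,c=cv2.connectedComponentsWithStats(m)
for i in range(1,n):
    if s[i,4]>8: p=np.median(W[l==i],0); print(s[i],p,'tub xy',T(p))
m=(z>.04)&(z<.05)&(x>.33)&(x<.56)&(y>0.03)&(y<.36); P=W[m]; print('rim',m.sum(),cv2.minAreaRect(P[:,:2].astype(np.float32)))
a=np.load('side2.npz')['im']; b=np.load('top5.npz')['im']
cv2.imwrite('pics/c6.png',np.hstack([cv2.resize(a[130:310,150:320,::-1],(400,420)),cv2.resize(b[150:320,140:310,::-1],(400,420))]))
E
```

```text
t 24.15 p [ 0.4089 -0.1603  0.2794] R [[0.213, 0.977, 0.001], [0.977, -0.213, -0.004], [-0.004, 0.001, -1.0]] w 0.05102558615200809 F [ 0.4  1.  -0.2] g 0.0
[172 260  15   6  73] [0.4551853  0.27241112 0.09286918] tub xy [0.    0.083]
[207 264  15   6  73] [0.44803656 0.18660008 0.09261616] tub xy [ 0.002 -0.003]
[242 267  14   6  69] [0.43868893 0.10062107 0.09275343] tub xy [ 0.002 -0.09 ]
rim 674 ((0.44612452387809753, 0.19032061100006104), (0.2802055776119232, 0.15008360147476196), 83.86062622070312)
```

View pics/c6.png

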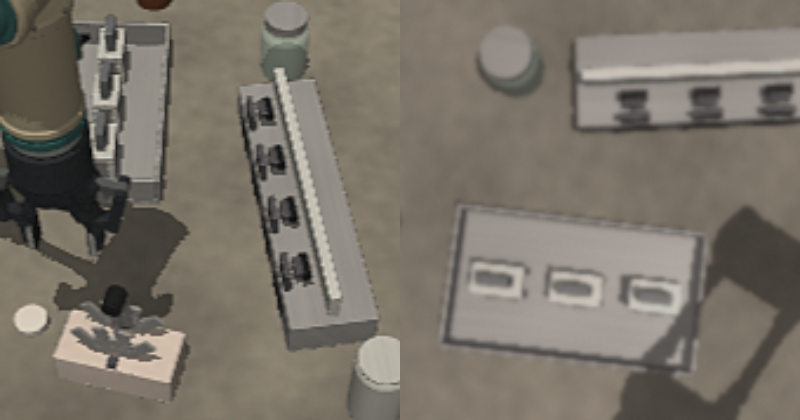

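All three cassettes stand upright in the tub, at right-hand pixels (497,280), (575,287) and (655,295). The rail is empty and the lever is upright at (115,298) on the left, so I turn the gripper for the final throw.

servo_tool(
  moves=[
    {"dp":[0,0,0],"delta_rot":[0,0,1],"fingers":0.6},
    {"dp":[0,0,0],"delta_rot":[0,0,1],"fingers":0.6},
    {"dp":[0,0,0],"delta_rot":[0,0,1],"fingers":0.6},
    {"dp":[0,0,0],"delta_rot":[0,0,1],"fingers":0.6},
    {"dp":[0,0,0],"delta_rot":[0,0,1],"fingers":0.6},
  ],
)

```text
clock: 24.75
position: [0.4092, -0.1532, 0.2791]
ee_rot: [-0.0, 0.908, 0.42, -0.0]
contact_force: [0.2, 0.6, 0.4]
width: 0.051
gripper_force: 0.0
```

servo_tool(
  moves=[
    {"dp":[0,0,0],"delta_rot":[0,0,1],"fingers":0.6},
    {"dp":[0,0,0],"delta_rot":[0,0,1],"fingers":0.6},
    {"dp":[0,0,0],"delta_rot":[0,0,1],"fingers":0.6},
    {"dp":[0,0,0],"delta_rot":[0,0,1],"fingers":0.6},
    {"dp":[0,0,0],"delta_rot":[0,0,1],"fingers":0.6},
  ],
)

```text
clock: 25.25
position: [0.4093, -0.1531, 0.2791]
ee_rot: [-0.0, 0.983, 0.182, -0.0]
contact_force: [-0.4, -0.2, -0.2]
width: 0.0512
gripper_force: 0.0
```

servo_tool(
  moves=[
    {"dp":[0,0,0],"delta_rot":[0,0,1],"fingers":0.6},
    {"dp":[0,0,0],"delta_rot":[0,0,1],"fingers":0.6},
    {"dp":[0,0,0],"delta_rot":[0,0,1],"fingers":0.6},
    {"dp":[0,0,0],"delta_rot":[0,0,1],"fingers":0.6},
    {"dp":[0,0,0],"delta_rot":[0,0,1],"fingers":0.6},
  ],
)

```text
clock: 25.75
position: [0.4093, -0.1531, 0.2791]
ee_rot: [-0.0, 0.998, -0.067, -0.0]
contact_force: [-0.4, -0.1, 0.1]
width: 0.0506
gripper_force: 0.0
```

servo_tool(
  moves=[
    {"dp":[0,0,0],"delta_rot":[0,0,1],"fingers":0.6},
    {"dp":[0,0,0],"delta_rot":[0,0,0.8],"fingers":0.6},
    {"dp":[0,0,0],"delta_rot":[0,0,0],"fingers":0.6},
  ],
)

```text
clock: 26.05
position: [0.4093, -0.1533, 0.2791]
ee_rot: [-0.0, 0.988, -0.154, -0.0]
contact_force: [0.9, 1.4, -0.8]
width: 0.0513
gripper_force: 0.0
```

```bash
python3 - <<'E'
from h import *
st(); print(readout.get_state()['qpos']); snap('wrist','w11'); W=cloud('wrist','w11'); z=W[...,2]
m=(z>.128)&(z<.16)&(abs(W[...,0]-.45)<.07)&(abs(W[...,1]+.17)<.05); m=cv2.erode(m.astype(np.uint8),np.ones((3,3)))>0
P=W[m]; print('knob',m.sum(),np.median(P,0),P.min(0),P.max(0),cv2.minAreaRect(P[:,:2].astype(np.float32)))
E
```

```text
t 26.05 p [ 0.4093 -0.1533  0.2791] R [[0.952, -0.305, -0.0], [-0.305, -0.952, 0.0], [-0.0, -0.0, -1.0]] w 0.051304980470663564 F [ 0.9  1.4 -0.8] g 0.0
[-5.18063087e-01  8.36528624e-02  1.81623305e+00  2.46655181e-04
  1.24199976e+00  1.36282403e+00]
knob 1305 [ 0.45072837 -0.17697074  0.14559394] [ 0.43766206 -0.19065127  0.13743619] [ 0.46305032 -0.16261252  0.14894788] ((0.45024314522743225, -0.1766841858625412), (0.024517346173524857, 0.019951485097408295), 71.36089324951172)
```

servo_tool(
  moves=[
    {"dp":[0.115,0.024,0],"delta_rot":[0,0,0],"fingers":0.6},
    {"dp":[0.115,0.024,0],"delta_rot":[0,0,0],"fingers":0.6},
    {"dp":[0,0,0.15],"delta_rot":[0,0,0],"fingers":0.6},
    {"dp":[0,0,0.15],"delta_rot":[0,0,0],"fingers":0.6},
    {"dp":[0,0,0],"delta_rot":[0,0,0],"fingers":0.6},
  ],
)

```text
clock: 26.6
position: [0.448, -0.1762, 0.2158]
ee_rot: [-0.002, 0.988, -0.155, -0.004]
contact_force: [-0.4, 0.9, -0.3]
width: 0.0514
gripper_force: 0.0
```

servo_tool(
  moves=[
    {"dp":[0,0,0],"delta_rot":[0,0,0],"fingers":0.6},
  ],
)

```text
clock: 26.7
position: [0.4502, -0.1775, 0.2192]
ee_rot: [-0.0, 0.988, -0.155, -0.0]
contact_force: [0.7, -0.4, 0.6]
width: 0.0509
gripper_force: 0.0
```

servo_tool(
  moves=[
    {"dp":[0,-0.004,0.07],"delta_rot":[0,0,0],"fingers":0.6},
    {"dp":[0,0,0.055],"delta_rot":[0,0,0],"fingers":0.6},
    {"dp":[0,0,0],"delta_rot":[0,0,0],"fingers":0},
    {"dp":[0,0,0],"delta_rot":[0,0,0],"fingers":0},
    {"dp":[0,0,0],"delta_rot":[0,0,0],"fingers":0},
  ],
  force=40,
)

```text
clock: 27.2
position: [0.4503, -0.1781, 0.195]
ee_rot: [0.001, 0.988, -0.156, 0.0]
contact_force: [-2.7, -3.7, 1.9]
width: 0.0252
gripper_force: 41.8
```

servo_tool(
  moves=[
    {"dp":[0.045,0,0.002],"delta_rot":[0,0,0],"fingers":0},
    {"dp":[0.045,0,0.007],"delta_rot":[0,0,0],"fingers":0},
    {"dp":[0.043,0,0.011],"delta_rot":[0,0,0],"fingers":0},
    {"dp":[0.042,0,0.015],"delta_rot":[0,0,0],"fingers":0},
    {"dp":[0.04,0,0.019],"delta_rot":[0,0,0],"fingers":0},
  ],
)

```text
clock: 27.7
position: [0.4911, -0.1921, 0.1843]
ee_rot: [0.002, 0.988, -0.156, -0.0]
contact_force: [-3.7, -5.1, 3.4]
width: 0.0255
gripper_force: 41.5
```

servo_tool(
  moves=[
    {"dp":[0,0,0],"delta_rot":[0,0,0],"fingers":0},
    {"dp":[0,0,0],"delta_rot":[0,0,0],"fingers":0},
  ],
)

```text
clock: 27.9
position: [0.4924, -0.1926, 0.1835]
ee_rot: [0.002, 0.988, -0.156, 0.001]
contact_force: [1.5, -6.9, -4.7]
width: 0.0251
gripper_force: 40.6
```

servo_tool(
  moves=[
    {"dp":[0,0,0],"delta_rot":[0,0,0],"fingers":0.6},
    {"dp":[0,0,0],"delta_rot":[0,0,0],"fingers":0.6},
    {"dp":[0,0,-0.15],"delta_rot":[0,0,0],"fingers":0.7},
    {"dp":[0,0,-0.24],"delta_rot":[0,0,0],"fingers":0.7},
    {"dp":[0,0,-0.2],"delta_rot":[0,0,0],"fingers":0.7},
  ],
)

```text
clock: 28.4
position: [0.4913, -0.19, 0.3034]
ee_rot: [-0.0, 0.988, -0.156, 0.0]
contact_force: [0.1, -0.1, -0.6]
width: 0.0598
gripper_force: 0.0
```

servo_tool(
  moves=[
    {"dp":[-0.24,0,0],"delta_rot":[0,0,0],"fingers":0.7},
    {"dp":[-0.2,0,0],"delta_rot":[0,0,0],"fingers":0.7},
    {"dp":[0,0,0],"delta_rot":[0,0,0],"fingers":0.7},
    {"dp":[0,0,0],"delta_rot":[0,0,0],"fingers":0.7},
  ],
)

```text
clock: 28.8
position: [0.4071, -0.1627, 0.3021]
ee_rot: [0.0, 0.988, -0.156, 0.001]
contact_force: [0.3, -0.6, 0.4]
width: 0.0597
gripper_force: 0.0
```

```bash
python3 - <<'E'
from h import *
st(); snap('wrist','w12'); W=cloud('wrist','w12'); z=W[...,2]
m=(z>.118)&(z<.16)&(abs(W[...,0]-.47)<.08)&(abs(W[...,1]+.18)<.06); m=cv2.erode(m.astype(np.uint8),np.ones((3,3)))>0
P=W[m]; print('knob',m.sum(),np.median(P,0),P.min(0),P.max(0))
snap('top','top6'); W=cloud('top','top6'); x,y,z=W[...,0],W[...,1],W[...,2]
m=(z>.04)&(z<.05)&(x>.33)&(x<.56)&(y>0.03)&(y<.36); P=W[m]; print('rim',m.sum(),cv2.minAreaRect(P[:,:2].astype(np.float32)))
for y0 in (.27,.187,.1):
    m=(z>.085)&(z<.1)&(abs(y-y0)<.03)&(x>.36)&(x<.55); print(m.sum(),np.median(W[m],0))
E
```

```text
t 28.8 p [ 0.4071 -0.1627  0.3021] R [[0.951, -0.309, 0.002], [-0.309, -0.951, -0.001], [0.002, -0.0, -1.0]] w 0.05966374256114949 F [ 0.3 -0.6  0.4] g 0.0
knob 1123 [ 0.49000264 -0.19040318  0.13442706] [ 0.47746739 -0.2044516   0.12664373] [ 0.50319768 -0.17677479  0.13764312]
rim 690 ((0.4460482895374298, 0.1901799589395523), (0.2799350619316101, 0.1501305252313614), 83.8281478881836)
73 [0.45518154 0.27246188 0.09302737]
73 [0.44804332 0.18666177 0.09354141]
69 [0.43867857 0.10300939 0.09333133]
```

View pics/w12.png

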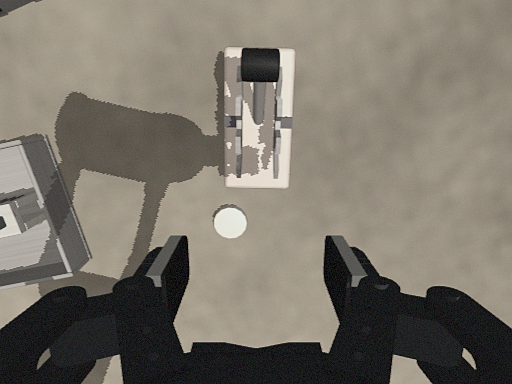

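The knob at (260,64) is now at the far end, 42 mm from upright with its top at 0.134, so the lever is in the last notch. The tub and all three cassettes are unchanged.

```bash
python3 -c "
from rig import manip; print(manip.sign_off())"
```

```text
the job is handed in; nothing more can be done
None
```

I stopped the fan, stood all three filters in the tub, threw the lever on to the last notch, and handed the job in at about 29 s; no verdict came back.

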